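Lock the drying stand and crib-stack the pressing sticks on it

ROBOT

A 6-joint arm with a two-finger parallel gripper is mounted at the origin on the work surface. World frame = base frame: x ahead of the robot, y to its left, z up, the work surface at z = 0. Lengths are in m, angles in rad, forces in N, time in s.
With the tool pointing down it reaches from about 0.325 to 0.775 m from the base axis. Payload 5.5 kg.
Tool frame: the origin (TCP) lies midway between the tips of the shut fingers; the grasp point (between the pads) lies grasp_offset behind it (grasp_offset is the distance from the TCP to the grasp point, in m); z points along the fingers, y is the line along which they close (so a half turn about z gives the same grasp; the last joint's range is limited). The gripper opens to 85 mm and grips with 20 to 120 N. Pads are 22 mm wide; open, the fingers measure 114 mm over their backs; the gripper's body (76 mm by 85 mm) begins 54 mm behind the grasp point. The pads swing forward as they close: fully open they stand 13 mm farther back than shut.
Start: joints at [-1.194, 0.091, 1.231, -0, 1.82, -0.057], TCP at [0.252, -0.544, 0.231] pointing down, gripper open.
Joint ranges: [-2.87, 2.87], [-0.86, 2.18], [0.17, 2.46], [-1.51, 4.65], [0.06, 2.69], [-2.65, 2.65]. Speed limits (rad/s): [2.57, 2.57, 3.01, 3.14, 3.14, 3.14].

INTERFACE

Orientations are given as a rotation vector (axis times angle).
In Python, from workcell import get_obs, get_image, get_calibration, job_done, recognise, cut_out, landmark_of, grasp_offset gives the robot as it stands.
- The arm moves only by the tool send_rows, never from a script. Its argument "motion" is a list of rows, each a list of 3 entries, a list of its own where there are three numbers: the shift along the tool's x, y, z in mm, then the turn about the tool's z in rad, then the opening, from -1 (shut) to 1 (fully open). A call has 1 to 12 rows; each row is the pose to reach, as a shift and turn from the pose commanded when the call began, along the tool's axes at that moment; what a row does not reach only later rows make up. A row lasts 1/8 s, in which the tool goes at most 62.5 mm and 10.7 degrees, less where a joint would pass 70% of its speed; a pose out of reach is approached as far as the arm can. A call with a gripper value outside its range is refused whole. The fingers move at their own pace and stop on an object; "newtons" is the grip in N (left out, the last holds). Time passes only in rows, so rows that repeat a pose let the fingers close. It gives the time, the measured TCP pose, the force, the opening and the grip force at its end, in the units of the state.
- get_obs(): the state, without advancing time (a new reading comes with each control period).
- get_image(name): name is "side" or "top" or "wrist"; returns (picture, depth): 420x560x3 uint8, red, green, blue; 420x560 float32, m along the optical axis (not along the pixel's ray), 0 where there is no reading.
- get_calibration(name): a dict with "mtx" (3x3 intrinsics, pixels), "R" (3x3) and "t" (3): a world point X has camera coordinates R X + t. Camera axes: x right, y down, z forward; pixel columns grow to the right and rows downward; lengths in m; the calibration is good to about 2 mm. A picture is of the moment at which its call begins: read the wrist's pose just before it. get_calibration takes no time and is no camera call; for the wrist camera it gives the pose at the moment of the call.
- job_done(): hands the job in; it is judged then, once.
Trained networks look in the newest picture that a camera, given by its name, has taken for a name from the list of things; names that differ only in an ending like _2 or _b are one class to them, and where a whole thing is asked for, a point or a joint stands for the part that bears it (a point fixed in the world has none). Each returns a list of dicts, best first, with "p" (0 to 1); they miss things now and then, are a little off and sometimes report something else, mostly with a low value. They report only what shows in the picture. A call takes as long as a camera call.
- recognise(query, camera): "centre" ([x, y, z] in m, in world coordinates, good to about 4 mm: the middle of the surface that is visible of it).
- cut_out(query, camera): "pixels" (420x560 bool, what is visible of it).
- landmark_of(query, camera): "centre" ([x, y, z] in m, in world coordinates, good to about 4 mm: a listed point, or the origin of a listed thing).
The state is a dict: "time": time; "q": joint angles; "qd": joint speeds; "joint_efforts": joint torques, N m; "ee_pos": TCP position; "tcp_rot": TCP orientation; "contact_force": force on the tool from outside, world axes, zero at the start; "wrist_torque": the same for the moment, N m; "width": finger opening in m; "finger_force": force on a finger pad.
Only numpy, scipy, OpenCV 4.12 (cv2) and the standard library are available. Lean on these libraries where they do the work, as an engineer would, in place of code of your own. Each camera call takes 0.05 s, during which the arm holds its last target. There are 200 camera calls.

TASK

After pressing, the maple sticks must be stacked to air. First, with the platform still empty, lock the stand by turning its collar until the tab lines up with the white mark; then build all the sticks that are there into a tower on the platform, two parallel sticks to a layer, one along each of two opposite edges with their outer sides flush with the platform's edges and centred lengthwise, the bottom pair pointing towards the lock mark and every layer crosswise to the one below (an odd last stick lies along either edge). Leave the collar locked and do not knock over the thread cones, jar or mug.

Things in the scene. Friction and masses are not known exactly. Their poses are not given: they have to be found in the camera images.
- collar (a joint): Angle (rad) of the aluminium lock collar, a disc of 104 mm radius under the platform (top 19 mm over the table) with one upright tab. Range 0 to 1.4, growing anticlockwise from above; 0 is unlocked, 1.1 locked: the tab then points along the white lock mark. There is no stop at the mark. Friction about 0.2 N m; it stays where it is left.
- collar_tab (a point): Grip point of the collar's tab, 122 mm from the stand's axis, 40 mm above the table. The tab is an upright fin 14 mm thick, from 100 to 136 mm from the axis, 8 to 48 mm above the table; pinch it from above across its thickness. x axis radially outwards, y axis across the thickness.
- lock_mark (a point): The white line on the short steel tongue that sticks out of the stand's foot plate: 155 mm from the stand's axis, 6 mm above the table.
- platform_top (a point): Centre of the top of the fixed stand's square dark wood platform (120 x 120 mm, top 34 mm above the table), on the collar's axis. x axis points to the lock mark; x and y are parallel to the platform's edges, z is up. Below it are the collar and a round steel foot plate of 112 mm radius.
- stick1: Plain maple pressing stick, 140 mm long, 24 mm square section, 56 g (mass and friction vary); all eight are alike and interchangeable, and some may be absent. Origin at its centre, x axis along its length. At the start it lies flat on one of two 4 mm thick grey boards (370 x 190 mm), left and right of the stand.
- stick2: Plain maple pressing stick, 140 mm long, 24 mm square section, 56 g (mass and friction vary); all eight are alike and interchangeable, and some may be absent. Origin at its centre, x axis along its length. At the start it lies flat on one of two 4 mm thick grey boards (370 x 190 mm), left and right of the stand.
- stick3: Plain maple pressing stick, 140 mm long, 24 mm square section, 56 g (mass and friction vary); all eight are alike and interchangeable, and some may be absent. Origin at its centre, x axis along its length. At the start it lies flat on one of two 4 mm thick grey boards (370 x 190 mm), left and right of the stand.
- stick4: Plain maple pressing stick, 140 mm long, 24 mm square section, 56 g (mass and friction vary); all eight are alike and interchangeable, and some may be absent. Origin at its centre, x axis along its length. At the start it lies flat on one of two 4 mm thick grey boards (370 x 190 mm), left and right of the stand.
- stick5: Plain maple pressing stick, 140 mm long, 24 mm square section, 56 g (mass and friction vary); all eight are alike and interchangeable, and some may be absent. Origin at its centre, x axis along its length. At the start it lies flat on one of two 4 mm thick grey boards (370 x 190 mm), left and right of the stand.
- stick6: Plain maple pressing stick, 140 mm long, 24 mm square section, 56 g (mass and friction vary); all eight are alike and interchangeable, and some may be absent. Origin at its centre, x axis along its length. At the start it lies flat on one of two 4 mm thick grey boards (370 x 190 mm), left and right of the stand.
- stick7: Plain maple pressing stick, 140 mm long, 24 mm square section, 56 g (mass and friction vary); all eight are alike and interchangeable, and some may be absent. Origin at its centre, x axis along its length. At the start it lies flat on one of two 4 mm thick grey boards (370 x 190 mm), left and right of the stand.
- stick8: Plain maple pressing stick, 140 mm long, 24 mm square section, 56 g (mass and friction vary); all eight are alike and interchangeable, and some may be absent. Origin at its centre, x axis along its length. At the start it lies flat on one of two 4 mm thick grey boards (370 x 190 mm), left and right of the stand.
- cone_a: Bystander: thread cone, 60 mm across, 98 mm tall, standing at the far side of the table; must not be knocked over. Origin at the centre of its underside.
- cone_b: Bystander: thread cone, 60 mm across, 98 mm tall, standing at the far side of the table; must not be knocked over. Origin at the centre of its underside.
- button_jar: Bystander: glass jar of 68 mm diameter, 85 mm tall, standing at the far side of the table; must not be knocked over. Origin at the centre of its underside.
- mug: Bystander: white mug, 80 mm across, 90 mm tall, standing at the far side of the table; must not be knocked over. Origin at the centre of its underside.

How it is judged:
By the outcome, as a careful person would: the job done as asked, in the order asked, and still so for the second after the job is handed in, with the robot touching nothing.
Of stick1, stick2, stick3, stick4, stick5, stick6, stick7, stick8 only 6 to 8 are there at a start; the rules pass over those that are not, and their reading is None.
At some moment in a run one of stick1, stick2, stick3, stick4, stick5, stick6, stick7, stick8 may be knocked a few centimetres aside while the robot is not near it.
Once in a run the grip may slacken for a moment while it holds something.
It also fails if it takes over 210 s, if anything falls off the work surface, if the arm or the gripper's body presses on something with over 40 N, if the wrist force passes 120 N, or if a joint passes its speed limit or range.

## Working session

There is one attempt and no reset: what is moved stays moved. The work goes in short steps, Python scripts to look and compute and a tool call to move; the robot and the scene stay as the last step left them, time stands still between calls to the robot, and variables do not carry over. Pictures are saved under pics/ and viewed, at most 14 in all, crops included, and the job is handed in when it is done.

Besides the shell and the picture viewer there is one more tool, called in YAML: its name, and indented under it one key for each argument. send_rows: Moves the arm, as the interface text tells. Its arguments: {"type":"object","properties":{"motion":{"type":"array"},"newtons":{"type":"number"}},"required":["motion"]}

```bash
ls; mkdir -p pics
python3 - <<'E'
from workcell import *
import cv2, numpy as np
o=get_obs(); print({k:np.round(v,3).tolist() for k,v in o.items()}); print('go',grasp_offset if not callable(grasp_offset) else grasp_offset())
for c in('top','side'):
    im,d=get_image(c); cv2.imwrite(f'pics/{c}0.png',im[:,:,::-1])
    for q in ('stick1','collar_tab','lock_mark','platform_top'):
        print(c,q,[(np.round(r['centre'],3).tolist(),round(r['p'],2)) for r in landmark_of(q,c)])
E
```

```text
pics
{'time': 0.0, 'q': [-1.194, 0.092, 1.232, -0.0, 1.82, -0.057], 'qd': [-0.0, -0.001, -0.001, -0.0, -0.001, -0.001], 'joint_efforts': [0.001, -45.873, -41.802, -0.0, 0.012, 0.0], 'ee_pos': [0.252, -0.544, 0.23], 'tcp_rot': [-3.066, -0.676, 0.001], 'contact_force': [1.019, 0.483, -0.556], 'wrist_torque': [0.051, -0.043, -0.026], 'finger_force': 0.0, 'width': 0.085}
go 0.0187
top stick1 [([0.438, 0.307, 0.017], 0.93), ([0.594, 0.32, 0.015], 0.86), ([0.518, 0.323, 0.014], 0.77), ([0.431, -0.306, 0.016], 0.68), ([0.352, 0.335, 0.019], 0.67), ([0.592, -0.288, 0.014], 0.6)]
top collar_tab [([0.6, -0.087, 0.042], 0.7)]
top lock_mark [([0.695, 0.004, 0.006], 0.8), ([0.719, -0.218, -0.003], 0.37)]
top platform_top []
side stick1 [([0.594, 0.32, 0.02], 0.95), ([0.517, 0.321, 0.018], 0.91), ([0.439, 0.308, 0.018], 0.77), ([0.524, -0.312, 0.016], 0.76), ([0.43, -0.308, 0.016], 0.71), ([0.592, -0.289, 0.016], 0.7), ([0.546, 0.016, 0.04], 0.66), ([0.355, 0.332, 0.017], 0.58)]
side collar_tab [([0.599, -0.085, 0.037], 0.84)]
side lock_mark [([0.704, 0.002, 0.009], 0.67), ([0.355, 0.332, 0.018], 0.25), ([0.594, 0.318, 0.02], 0.15)]
side platform_top [([0.545, 0.019, 0.037], 0.64), ([0.44, 0.308, 0.02], 0.52)]
```

View pics/top0.png

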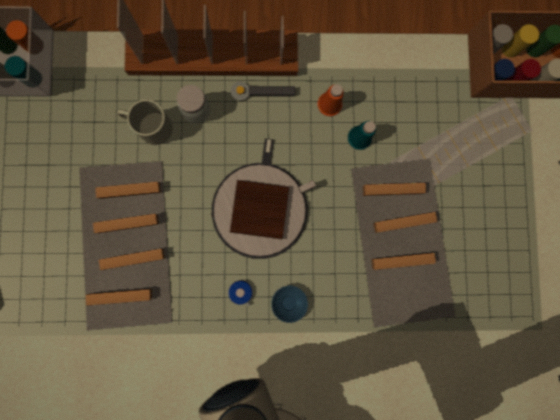

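View pics/side0.png

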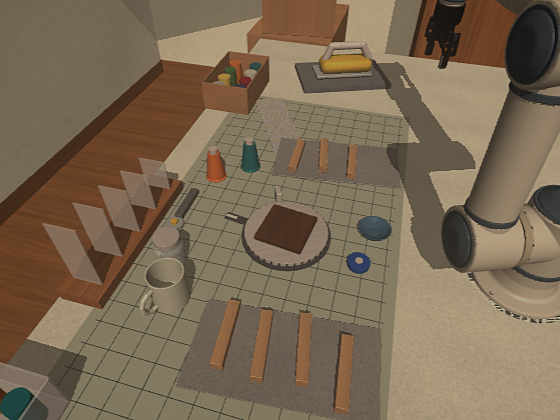

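```bash
cat > h.py <<'E'
from workcell import *
import numpy as np, cv2
from scipy.spatial.transform import Rotation as Ro
def cloud(c):
    k=get_calibration(c); im,d=get_image(c)
    v,u=np.mgrid[:420,:560]; m=k['mtx']
    P=np.stack([(u-m[0,2])*d/m[0,0],(v-m[1,2])*d/m[1,1],d],-1)
    W=(P-np.array(k['t']))@np.array(k['R'])   # R^T(P-t)
    W[d<=0]=np.nan
    return im,W
def rect(W,mask,zlo,zhi):
    p=W[mask]; p=p[(p[:,2]>zlo)&(p[:,2]<zhi)]
    (c,(a,b),t)=cv2.minAreaRect((p[:,:2]*1000).astype(np.float32))
    t=np.radians(t)
    if a<b: a,b,t=b,a,t+np.pi/2
    return np.round(c,1),round(a,1),round(b,1),round((t+np.pi/2)%np.pi-np.pi/2,3),np.round(np.median(p[:,2])*1000,1),len(p)
def look(c,q):
    for r in cut_out(q,c): yield r['p'],np.array(r['pixels'])
def yaw():  # world angle of tool y (closing line)
    R=Ro.from_rotvec(get_obs()['tcp_rot']).as_matrix(); return np.arctan2(R[1,1],R[0,1])
def go(x,y,z,ang=None):
    """shift (mm) and turn for TCP to world x,y,z (m) with closing line at ang (mod pi)"""
    o=get_obs(); R=Ro.from_rotvec(o['tcp_rot']).as_matrix()
    s=R.T@(np.array([x,y,z])-o['ee_pos'])*1000
    t=0
    if ang is not None:
        t=-(ang-yaw()); t=(t+np.pi/2)%np.pi-np.pi/2
    return np.round(s,1).tolist(),round(t,3),'q6',round(o['q'][5],2),'tilt',round(np.degrees(np.arccos(-R[2,2])),2)
E
python3 - <<'E'
from h import *
for c in('top','side'):
    im,W=cloud(c)
    for q in('stick1','platform_top','collar_tab'):
        for p,m in look(c,q):
            if p<.3: continue
            zr={'stick1':(.022,.035),'platform_top':(.028,.04),'collar_tab':(.038,.056)}[q]
            try: print(c,q,round(p,2),rect(W,m,*zr))
            except Exception as e: print(c,q,p,m.sum(),'none',np.nanmedian(W[m],0))
print('yaw',yaw(),get_obs()['time'])
print(go(.53,0.01,.33,0), go(.53,.01,.33,np.pi/2))
k=get_calibration('wrist'); print('wristcam',-np.array(k['R']).T@k['t'],k['R'][2],k['mtx'])
E
```

```text
top stick1 0.9 (array([519.2, 322.9]), 139.0, 24.3, np.float64(-1.429), np.float64(28.3), 681)
top stick1 0.9 (array([ 519.3, -310. ]), 138.7, 23.9, np.float64(-1.405), np.float64(27.6), 638)
top stick1 0.88 (array([439.1, 309.1]), 142.0, 23.9, np.float64(-1.399), np.float64(28.4), 685)
top stick1 0.87 (array([356.2, 334.8]), 140.7, 24.2, np.float64(-1.497), np.float64(28.5), 718)
top stick1 0.83 (array([ 430.9, -303.7]), 140.2, 24.4, np.float64(-1.479), np.float64(27.6), 654)
top stick1 0.74 (array([594.9, 320.5]), 140.4, 24.9, np.float64(-1.472), np.float64(28.4), 685)
top stick1 0.64 (array([ 595.8, -286.8]), 139.6, 24.0, np.float64(-1.544), np.float64(27.6), 644)
top stick1 0.59 (array([ 712.4, -204.7]), 49.1, 23.3, np.float64(0.724), np.float64(28.7), 60)
top platform_top 0.56 (array([547.9,  -3.7]), 172.5, 125.1, np.float64(1.436), np.float64(34.0), 2844)
top platform_top 0.51 (array([519.1, 323.1]), 137.9, 23.7, np.float64(-1.423), np.float64(29.4), 406)
top collar_tab 0.62 (array([599.2, -83.6]), 36.1, 14.0, np.float64(-1.15), np.float64(47.5), 106)
side stick1 0.87 (array([5
[... 697 characters left out ...]
544.8, -11.5]), 160.0, 130.2, np.float64(1.54), np.float64(34.3), 39)
side platform_top 0.32 (array([592. , 319.6]), 137.7, 23.5, np.float64(-1.477), np.float64(28.9), 399)
side collar_tab 0.89 (array([595.9, -82.5]), 34.3, 12.4, np.float64(-1.086), np.float64(47.4), 54)
yaw -1.1369724603124345 0.9
([485.1, -386.3, -98.7], np.float64(-1.137), 'q6', np.float64(-0.06), 'tilt', np.float64(0.0)) ([485.1, -386.3, -98.7], np.float64(0.434), 'q6', np.float64(-0.06), 'tilt', np.float64(0.0))
wristcam [ 0.32696518 -0.51062657  0.37383128] [-0.29058779 -0.13412612 -0.94740114] [[353.64252643   0.         279.28658528]
 [  0.         353.64252643 214.60388837]
 [  0.           0.           1.        ]]
```

send_rows:
  motion:
    - [[60,-46,-50],-0.17,1]
    - [[120,-92,-50],-0.34,1]
    - [[180,-138,-50],-0.51,1]
    - [[240,-184,-50],-0.68,1]
    - [[300,-230,-50],-0.85,1]
    - [[360,-276,-50],-1.02,1]
    - [[420,-321,-50],-1.19,1]
    - [[480,-367,-50],-1.36,1]
    - [[503,-385,-50],-1.53,1]
    - [[503,-385,-50],-1.617,1]
    - [[503,-385,-50],-1.617,1]
    - [[503,-385,-50],-1.617,1]

```text
time: 2.4
ee_pos: [0.5469, 0.017, 0.2809]
tcp_rot: [-1.628, -2.686, 0.001]
contact_force: [-0.3, 0.6, -0.3]
width: 0.0855
finger_force: 0.0
```

```bash
cat >> h.py <<'E'
def stand(c):
    im,W=cloud(c); cv2.imwrite(f'pics/{c}_{get_obs()["time"]:.2f}.png',im[:,:,::-1])
    z=W[...,2]; near=np.hypot(W[...,0]-.546,W[...,1]-.017)<.095
    hsv=cv2.cvtColor(im,cv2.COLOR_RGB2HSV)
    m=near&(z>.028)&(z<.040)
    n,l,s,_=cv2.connectedComponentsWithStats(m.astype(np.uint8)); m=l==1+np.argmax(s[1:,4])
    print(c,'platform',rect(W,m,.030,.038))
    near=np.abs(np.hypot(W[...,0]-.546,W[...,1]-.017)-.118)<.03
    m=near&(z>.044)&(z<.054)
    if m.sum()>20: print(c,'tab',rect(W,m,.044,.054))
    for q in('lock_mark','collar_tab','platform_top'): print(c,q,[(np.round(r['centre'],3).tolist(),round(r['p'],2)) for r in landmark_of(q,c) if r['p']>.4])
E
python3 - <<'E'
from h import *
o=get_obs();print(np.round(o['ee_pos'],4),yaw(),o['q'].tolist() if hasattr(o['q'],'tolist') else o['q'])
stand('wrist')
E
ls pics
```

```text
[0.5469 0.017  0.2809] 0.4812382581155965 [-0.030837472189668105, -0.03452376820699103, 1.2705063278643312, -0.0003769978517157721, 1.9065629482036992, -0.5121997002062112]
wrist platform (array([548.5,  20.1]), 120.2, 119.8, np.float64(-0.136), np.float64(33.8), 11342)
wrist tab (array([598.8, -86.1]), 37.1, 13.8, np.float64(-1.142), np.float64(47.6), 329)
wrist lock_mark [([0.701, -0.001, 0.008], 0.73)]
wrist collar_tab []
wrist platform_top [([0.546, 0.017, 0.034], 0.57)]
side0.png
top0.png
wrist_2.45.png
```

send_rows:
  motion:
    - [[-60,-1,60],0.04,0.3]
    - [[-120,-2,110],0.04,0.3]
    - [[-120,-2,160],0.04,0.3]
    - [[-120,-2,200],0.04,0.3]
    - [[-120,-2,230],0.04,0.3]
    - [[-120,-2,245],0.04,0.3]
    - [[-120,-2,257],0.04,0.3]
    - [[-120,-2,257],0.04,0.3]
    - [[-120,-2,257],0.04,-1]
    - [[-120,-2,257],0.04,-1]
    - [[-120,-2,257],0.04,-1]
    - [[-120,-2,257],0.04,-1]
  newtons: 50

```text
time: 4.1
ee_pos: [0.6011, -0.091, 0.0256]
tcp_rot: [1.682, 2.651, 0.001]
contact_force: [-1.0, 0.2, 4.9]
width: 0.0127
finger_force: 50.4
```

Run:
```python
from h import *
o=get_obs();p=o['ee_pos'];print(np.round(p,4),yaw(),o['width'],o['finger_force'],np.round(o['contact_force'],1))
C=np.array([.5485,.0201]);v=p[:2]-C
print('r',np.hypot(*v),'ang',np.arctan2(v[1],v[0]),yaw()-np.pi/2)
a0=yaw()-np.pi/2
R=Ro.from_rotvec(o['tcp_rot']).as_matrix()
th=-.136-a0; print('turn',th)
for n in range(1,12):
    a=th*n/11; M=np.array([[np.cos(a),-np.sin(a)],[np.sin(a),np.cos(a)]])
    s=R.T@np.append(M@v-v,0)*1000; print(np.round(s,1).tolist(),round(-a,3))
```

```text
[ 0.6011 -0.091   0.0256] 0.4403203907670904 0.012737159348072562 50.44034242630005 [-1.   0.2  4.9]
r 0.12294419061107999 ang -1.128966076252603 -1.130475936027806
turn 0.994475936027806
[0.5, 11.1, 0.0] -0.09
[2.0, 22.1, 0.0] -0.181
[4.5, 32.9, 0.0] -0.271
[8.0, 43.5, 0.1] -0.362
[12.4, 53.7, 0.1] -0.452
[17.7, 63.4, 0.1] -0.542
[23.9, 72.7, 0.1] -0.633
[30.9, 81.3, 0.1] -0.723
[38.6, 89.3, 0.1] -0.814
[47.1, 96.5, 0.1] -0.904
[56.1, 103.0, 0.1] -0.994
```

send_rows:
  motion:
    - [[0.5,11.1,0],-0.09,-1]
    - [[2,22.1,0],-0.181,-1]
    - [[4.5,32.9,0],-0.271,-1]
    - [[8,43.5,0],-0.362,-1]
    - [[12.4,53.7,0],-0.452,-1]
    - [[17.7,63.4,0],-0.542,-1]
    - [[23.9,72.7,0],-0.633,-1]
    - [[30.9,81.3,0],-0.723,-1]
    - [[38.6,89.3,0],-0.814,-1]
    - [[47.1,96.5,0],-0.904,-1]
    - [[56.1,103,0],-0.994,-1]
    - [[56.1,103,0],-0.994,-1]

```text
time: 5.6
ee_pos: [0.6705, 0.0043, 0.0257]
tcp_rot: [0.211, 3.132, 0.0]
contact_force: [-1.2, -0.6, 5.9]
width: 0.0131
finger_force: 50.6
```

Run:
```python
from h import *
o=get_obs();p=o['ee_pos'];C=np.array([.5485,.0201]);v=p[:2]-C
print(np.round(p,4),yaw()-np.pi/2,'r',np.hypot(*v),'ang',np.arctan2(v[1],v[0]),o['width'],o['finger_force'],np.round(o['contact_force'],1))
```

```text
[0.6705 0.0043 0.0257] -0.13455293178573413 r 0.12301563564274008 ang -0.12874476575236005 0.0130830428512644 50.55184364318848 [-1.2 -0.6  5.9]
```

send_rows:
  motion:
    - [[0,0,0],0,0]
    - [[0,0,0],0,0.2]
    - [[0,0,0],0,0.2]
    - [[0,0,-30],0,0.2]
    - [[0,0,-80],0,0.2]
    - [[0,0,-140],0,0.2]
    - [[40,0,-200],0,0.2]
    - [[90,0,-240],0,0.2]
    - [[123,0,-250],0,0.2]
    - [[123,0,-250],0,0.2]
    - [[123,0,-250],0,0.2]

```text
time: 6.98
ee_pos: [0.5481, 0.0202, 0.2736]
tcp_rot: [-0.215, -3.134, 0.0]
contact_force: [-0.2, -0.8, 0.0]
width: 0.0513
finger_force: 0.0
```

```bash
python3 - <<'E'
from h import *
print(get_obs()['ee_pos'],yaw())
stand('wrist')
E
ls -t pics|head -1
```

```text
[0.54808695 0.02023134 0.2736391 ] 1.4338675699290369
wrist platform (array([548.1,  20. ]), 120.3, 120.0, np.float64(1.435), np.float64(33.9), 11731)
wrist tab (array([664.7,   5.3]), 36.3, 13.0, np.float64(-0.139), np.float64(47.6), 338)
wrist lock_mark [([0.702, -0.002, 0.01], 0.86)]
wrist collar_tab [([0.668, 0.003, 0.038], 0.65)]
wrist platform_top [([0.545, 0.022, 0.034], 0.72)]
wrist_7.03.png
```

View pics/wrist_7.03.png

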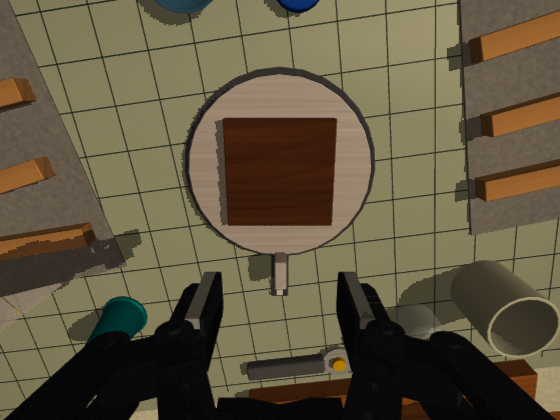

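Run:
```python
from h import *
# world pixel of the white line on tongue
im,W=cloud('wrist'); hsv=cv2.cvtColor(im,cv2.COLOR_RGB2HSV)
C=np.array([.5483,.02005]); r=np.hypot(W[...,0]-C[0],W[...,1]-C[1]); a=np.arctan2(W[...,1]-C[1],W[...,0]-C[0])
m=(np.abs(a+.136)<.12)&(r>.143)&(r<.166)&(W[...,2]<.02)
g=im.mean(-1); t=np.percentile(g[m],92); k=m&(g>t); print(m.sum(),k.sum(),t,np.median(g[m]),'mark ang',np.median(a[k]),a[k].std(),np.median(r[k]))
m=(r>.11)&(r<.14)&(W[...,2]>.045)&(W[...,2]<.054)&(np.abs(a)<.5); print('tab ang',a[m].mean(), (a[m].min()+a[m].max())/2)
print('stick candidates')
for c in('top','side'):
    im,W=cloud(c)
    for p,mm in look(c,'stick1'):
        if p>.3: print(c,round(p,2),rect(W,mm,.022,.035))
```

```text
290 24 136.09333333333325 87.83333333333334 mark ang -0.13661134500201458 0.01379575884557969 0.1632241730579333
tab ang -0.12746888536378218 -0.12699629634441967
stick candidates
top 0.97 (array([ 595.8, -285.6]), 136.7, 24.2, np.float64(-1.542), np.float64(27.6), 592)
top 0.95 (array([519. , 323.6]), 140.1, 24.3, np.float64(-1.427), np.float64(28.2), 680)
top 0.9 (array([ 431.1, -303.9]), 141.3, 23.9, np.float64(-1.475), np.float64(27.7), 665)
top 0.85 (array([594.9, 319.4]), 138.3, 24.8, np.float64(-1.467), np.float64(28.4), 652)
top 0.83 (array([356.1, 334.5]), 141.5, 24.3, np.float64(-1.495), np.float64(28.4), 719)
top 0.82 (array([439.2, 307.9]), 139.6, 23.9, np.float64(-1.399), np.float64(28.4), 687)
top 0.56 (array([ 519.4, -310.2]), 139.3, 23.5, np.float64(-1.411), np.float64(27.5), 614)
top 0.37 (array([503.6,  29.8]), 186.8, 115.3, np.float64(1.548), np.float64(33.3), 1076)
side 0.96 (array([516.6, 322.6]), 138.6, 23.9, np.float64(-1.429), np.float64(28.0), 842)
side 0.85 (array([592.4, 319.2]), 140.5, 24.4, np.float64(-1.48), np.float64(28.0), 832)
side 0.76 (array([353.8, 332.7]), 141.3, 24.4, np.float64(-1.499), np.float64(28.1), 1011)
side 0.71 (array([ 517.2, -310.1]), 142.1, 23.2, np.float64(-1.389), np.float64(28.4), 206)
side 0.64 (array([ 427.6, -301.9]), 139.0, 24.0, np.float64(-1.479), np.float64(28.3), 245)
side 0.62 (array([437. , 306.4]), 141.0, 23.9, np.float64(-1.402), np.float64(28.0), 871)
side 0.56 (array([ 592.6, -287.7]), 140.1, 24.3, np.float64(-1.543), np.float64(28.3), 242)
```

```bash
cat >> h.py <<'E'
C=np.array([.5482,.02005]); AL=-.136
U=np.array([np.cos(AL),np.sin(AL)]); V=np.array([-U[1],U[0]])
def plan(*wps,step=45.):
    """wps: (x,y,z mm, yaw, opening, hold rows); prints rows from measured pose"""
    o=get_obs(); R=Ro.from_rotvec(o['tcp_rot']).as_matrix(); p0=np.array(o['ee_pos'])*1000; y0=yaw(); p=p0; y=y0; out=[]
    for x,yy,z,w,g,h in wps:
        t=np.array([x,yy,z]); w=y+((w-y+np.pi/2)%np.pi-np.pi/2) if abs(w-y)>np.pi/2 else w
        n=max(1,int(np.ceil(max(np.linalg.norm(t-p)/step,abs(w-y)/.17))))
        for i in range(1,n+1): out.append((R.T@(p+(t-p)*i/n-p0),-(y+(w-y)*i/n-y0),g))
        out+= [out[-1]]*h; p,y=t,w
    for i in range(0,len(out),12): print(len(out[i:i+12]),[[[int(round(c)) for c in s] if i+12<0 else np.round(s,1).tolist(),round(float(a),3),g] for s,a,g in out[i:i+12]])
def sticks(cams=('top','side')):
    L=[]
    for c in cams:
        im,W=cloud(c)
        for p,m in look(c,'stick1'):
            if p<.3: continue
            try: r=rect(W,m,.022,.033)
            except Exception: continue
            if r[1]>125 and r[1]<150 and 20<r[2]<28 and abs(r[0][1])>150: L.append((c,r))
    used=[]
    for c,r in L:
        g=[q for q in L if np.hypot(*(q[1][0]-r[0]))<12]
        m=np.mean([q[1][0] for q in g],0)
        if all(np.hypot(*(m-u))>12 for u in used):
            used.append(m); print(np.round(m,1),round(np.mean([q[1][3] for q in g]),3),'n',len({q[0] for q in g}))
def inhand():
    im,W=cloud('wrist'); p=np.array(get_obs()['ee_pos']); R=Ro.from_rotvec(get_obs()['tcp_rot']).as_matrix()
    T=(W-p)@R; hsv=cv2.cvtColor(im,cv2.COLOR_RGB2HSV)
    m=(abs(T[...,1])<.016)&(abs(T[...,0])<.1)&(T[...,2]>-.03)&(T[...,2]<.01)&(hsv[...,0]<25)&(hsv[...,1]>90)
    q=T[m]*1000; top=q[q[:,2]<np.percentile(q[:,2],10)+4]
    print('inhand n',m.sum(),'x',np.percentile(q[:,0],[1,99]).round(1),'mid',round(np.percentile(q[:,0],[1,99]).mean(),1),'ztop(tool)',np.median(top[:,2]).round(1),'slope',np.polyfit(top[:,0],top[:,2],1)[0].round(3))
    o=get_obs(); print('pose',np.round(p*1000,1),round(yaw(),3),'w',round(o['width'],4),'f',round(o['finger_force'],1),'F',np.round(o['contact_force'],1),'t',round(o['time'],2))
E
python3 - <<'E'
from h import *
print([np.round(1000*(C+s),1) for s in (.048*V,-.048*V,.048*U,-.048*U)])
plan((518,-310.2,90,.17,.2,0),(518,-310.2,7,.17,.2,1));
E
```

```text
[array([554.7,  67.6]), array([541.7, -27.5]), array([595.8,  13.5]), array([500.6,  26.6])]
12 [[[-1.7, -36.8, 20.4], 0.14, 0.2], [[-3.4, -73.7, 40.8], 0.281, 0.2], [[-5.2, -110.5, 61.3], 0.421, 0.2], [[-6.9, -147.3, 81.7], 0.562, 0.2], [[-8.6, -184.2, 102.1], 0.702, 0.2], [[-10.3, -221.0, 122.5], 0.843, 0.2], [[-12.0, -257.8, 143.0], 0.983, 0.2], [[-13.8, -294.7, 163.4], 1.123, 0.2], [[-15.5, -331.5, 183.8], 1.264, 0.2], [[-15.5, -331.5, 225.3], 1.264, 0.2], [[-15.5, -331.5, 266.8], 1.264, 0.2], [[-15.5, -331.5, 266.8], 1.264, 0.2]]
```

send_rows:
  motion:
    - [[-2,-37,20],0.14,0.2]
    - [[-3,-74,41],0.28,0.2]
    - [[-5,-110,61],0.42,0.2]
    - [[-7,-147,82],0.56,0.2]
    - [[-9,-184,102],0.7,0.2]
    - [[-10,-221,122],0.84,0.2]
    - [[-12,-258,143],0.98,0.2]
    - [[-14,-295,163],1.12,0.2]
    - [[-15.5,-331.5,184],1.264,0.2]
    - [[-15.5,-331.5,225],1.264,0.2]
    - [[-15.5,-331.5,266.5],1.264,0.2]
    - [[-15.5,-331.5,266.5],1.264,0.2]

```text
time: 8.93
ee_pos: [0.5165, -0.3094, 0.0049]
tcp_rot: [-2.022, -2.398, 0.001]
contact_force: [-0.2, 0.4, 0.0]
width: 0.0513
finger_force: 0.0
```

Run:
```python
from h import *
inhand()
cv2.imwrite('pics/pre.png',get_image('wrist')[0][:,:,::-1])
```

```text
inhand n 16410 x [-42.1  65.6] mid 11.7 ztop(tool) -20.7 slope 0.001
pose [ 517.4 -309.8    7.1] 0.17 w 0.0514 f 0.0 F [-0.2 -0.7  0.6] t 8.97
```

View pics/pre.png

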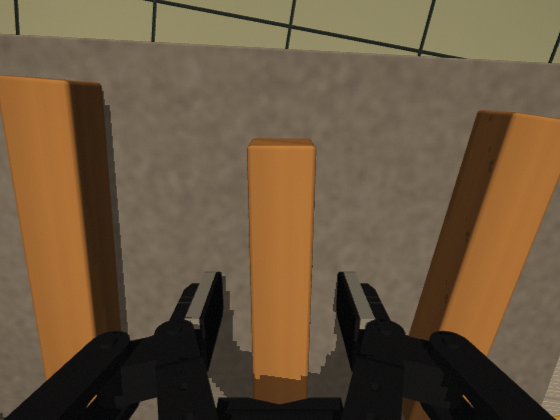

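send_rows:
  motion:
    - [[0,0,0],0,-1]
    - [[0,0,0],0,-1]
    - [[0,0,0],0,-1]
    - [[0,0,0],0,-1]
    - [[0,0,0],0,-1]
    - [[0,0,-20],0,-1]
    - [[0,0,-60],0,-1]
    - [[0,0,-105],0,-1]
    - [[0,0,-150],0,-1]
    - [[0,0,-150],0,-1]
  newtons: 60

```text
time: 10.28
ee_pos: [0.5197, -0.3113, 0.1647]
tcp_rot: [2.018, 2.395, 0.002]
contact_force: [0.6, -0.5, -1.5]
width: 0.0227
finger_force: 60.5
```

Run:
```python
s=open('h.py').read()
s=s.replace("'x',np.percentile(q[:,0],[1,99]).round(1),'mid',round(np.percentile(q[:,0],[1,99]).mean(),1)","'off',round(np.percentile(top[:,0],99.7)-70,1)")
open('h.py','w').write(s)
from h import *
inhand()
plan((541.7,-27.5,150,1.435,-1,0),(541.7,-27.5,60,1.435,-1,1))
```

```text
inhand n 15989 off -4.3 ztop(tool) -21.3 slope 0.001
pose [ 518.9 -310.7  161.3] 0.17 w 0.0225 f 60.5 F [-0.7 -0.5 -0.5] t 10.32
11 [[[34.4, 8.8, 1.3], -0.158, -1], [[68.8, 17.6, 2.6], -0.316, -1], [[103.2, 26.4, 4.0], -0.474, -1], [[137.6, 35.2, 5.3], -0.632, -1], [[172.1, 44.0, 6.6], -0.791, -1], [[206.5, 52.8, 7.9], -0.949, -1], [[240.9, 61.6, 9.2], -1.107, -1], [[275.3, 70.4, 10.5], -1.265, -1], [[275.4, 70.2, 55.5], -1.265, -1], [[275.6, 70.1, 100.5], -1.265, -1], [[275.6, 70.1, 100.5], -1.265, -1]]
```

send_rows:
  motion:
    - [[34,9,1],-0.158,-1]
    - [[69,18,3],-0.316,-1]
    - [[103,26,4],-0.474,-1]
    - [[138,35,5],-0.632,-1]
    - [[172,44,7],-0.791,-1]
    - [[206,53,8],-0.949,-1]
    - [[241,62,9],-1.107,-1]
    - [[275.5,70,10],-1.265,-1]
    - [[275.5,70,55],-1.265,-1]
    - [[275.5,70,100],-1.265,-1]
    - [[275.5,70,100],-1.265,-1]
    - [[275.5,70,100],-1.265,-1]

```text
time: 11.82
ee_pos: [0.5406, -0.0269, 0.0588]
tcp_rot: [0.213, 3.134, 0.0]
contact_force: [0.3, 1.0, -0.6]
width: 0.0229
finger_force: 60.5
```

Run:
```python
from h import *
inhand();inhand();inhand()
plan((541.7,-27.5,37.3,1.435,-1,2))
```

```text
inhand n 16016 off -2.3 ztop(tool) -17.0 slope -0.003
pose [541.4 -27.   59.9] 1.435 w 0.0226 f 60.5 F [-0.1  0.2  0.1] t 11.88
inhand n 15999 off -2.6 ztop(tool) -17.6 slope -0.002
pose [541.7 -27.1  60.4] 1.435 w 0.0225 f 60.5 F [ 0.9  0.6 -1. ] t 11.93
inhand n 16008 off -3.0 ztop(tool) -18.0 slope -0.001
pose [541.7 -27.1  60.3] 1.435 w 0.0223 f 60.5 F [0.3 0.2 0.2] t 11.97
3 [[[0.0, -0.4, 23.0], -0.0, -1], [[0.0, -0.4, 23.0], -0.0, -1], [[0.0, -0.4, 23.0], -0.0, -1]]
```

send_rows:
  motion:
    - [[0,-0.4,15],0,-1]
    - [[0,-0.4,15],0,-1]
    - [[0,-0.4,15],0,-1]
    - [[0,-0.4,15],0,-1]

```text
time: 12.48
ee_pos: [0.5405, -0.0272, 0.043]
tcp_rot: [0.213, 3.134, 0.0]
contact_force: [-0.1, -0.1, -0.3]
width: 0.0227
finger_force: 60.5
```

Run:
```python
from h import *
inhand();inhand()
im,W=cloud('side')
m=(np.hypot(W[...,0]-.5417,W[...,1]+.0275)<.08)&(W[...,2]>.045)&(W[...,2]<.075)
d=(W[...,:2]-np.array([.5417,-.0275])); m&=abs(d@V)<.02
print('side top z pct',np.percentile(W[m][:,2]*1000,[50,80,95]), 'along',np.percentile((d@U)[m]*1000,[0.5,99.5]))
```

```text
inhand n 16564 off -2.9 ztop(tool) -18.0 slope -0.001
pose [540.5 -27.2  43.1] 1.435 w 0.0229 f 60.5 F [-0.4  0.7  0.3] t 12.53
inhand n 16563 off -2.9 ztop(tool) -18.0 slope -0.001
pose [540.5 -27.2  43.1] 1.435 w 0.0226 f 60.5 F [ 0.3 -1.  -1. ] t 12.57
side top z pct [60.08337143 62.15090344 64.18898948] along [-70.07186688  68.17617214]
```

send_rows:
  motion:
    - [[-1.2,0,1.5],0,-1]
    - [[-1.2,0,2.6],0,-1]
    - [[-1.2,0,2.6],0,-1]
    - [[-1.2,0,2.6],0,-1]
    - [[-1.2,0,2.6],0,0]
    - [[-1.2,0,2.6],0,0]
    - [[-1.2,0,2.6],0,0]
    - [[-1.2,0,-40],0,0]
    - [[-1.2,0,-80],0,0]
    - [[-1.2,0,-120],0,0]
    - [[-1.2,0,-120],0,0]
    - [[-1.2,0,-120],0,0]

```text
time: 14.12
ee_pos: [0.5413, -0.0273, 0.1622]
tcp_rot: [-0.213, -3.134, -0.0]
contact_force: [-0.3, -0.5, -1.1]
width: 0.0427
finger_force: 0.0
```

```bash
cat >> h.py <<'E'
def tower(c,zt):
    """rects of stick tops at height zt (m) in platform coords: u,v mm, angle rel."""
    im,W=cloud(c); d=(W[...,:2]-C); u=d@U*1000; v=d@V*1000
    m=(abs(u)<95)&(abs(v)<95)&(abs(W[...,2]-zt)<.007)
    n,l,s,_=cv2.connectedComponentsWithStats(m.astype(np.uint8))
    for i in range(1,n):
        if s[i,4]<150: continue
        k=l==i
        (cc,(a,b),t)=cv2.minAreaRect(np.stack([u[k],v[k]],1).astype(np.float32))
        print(c,'tower u,v',np.round(cc,1),'size',round(a,1),round(b,1),'ang',round(t,1),'z',round(np.median(W[k][:,2])*1000,1))
E
python3 - <<'E'
from h import *
for c in('wrist','top','side'): tower(c,.058)
print(get_obs()['ee_pos']); sticks()
E
```

```text
wrist tower u,v [  2.6 -48.2] size 24.0 140.1 ang 89.9 z 57.8
top tower u,v [-43.1 -45.4] size 24.1 47.6 ang 89.6 z 57.8
side tower u,v [  0.  -47.6] size 27.8 139.6 ang 89.6 z 57.7
[ 0.54083072 -0.02727248  0.16093076]
[438.1 307.2] -1.4 n 2
[ 595.7 -286.9] -1.542 n 1
[ 429.8 -303.6] -1.459 n 2
[517.9 322.6] -1.426 n 2
[355.  334.3] -1.5 n 2
[593.7 320.2] -1.476 n 2
```

Run:
```python
from h import *
for i in range(2): tower('wrist',.058)
print(get_obs()['ee_pos'])
for c in('wrist','side','top'):
    im,W=cloud(c);d=(W[...,:2]-C); u=d@U*1000; v=d@V*1000
    m=(abs(u)<80)&(v>-30)&(v<80)&(abs(W[...,2]-.034)<.004)
    print(c,'platform u',np.percentile(u[m],[.3,50,99.7]).round(1),'v',np.percentile(v[m],[.3,99.7]).round(1),m.sum())
o=get_obs();print(o['ee_pos'])
plan((594.5,-286.9,180,.029,0.2,0),(594.5,-286.9,80,.029,.2,0))
```

```text
wrist tower u,v [  2.4 -48.2] size 24.0 139.9 ang 90.0 z 57.8
wrist tower u,v [  2.6 -48.2] size 24.0 140.3 ang 89.9 z 57.8
[ 0.54139909 -0.02733395  0.16236108]
wrist platform u [-60.1  -6.9  58.6] v [-29.8  59.3] 16065
side platform u [-62.1  -4.1  57.3] v [-29.7  61.4] 1400
top platform u [-59.4 -27.7  58.4] v [-29.7  62.7] 655
[ 0.54152973 -0.02735694  0.16275229]
12 [[[-9.7, -27.8, -1.9], 0.156, 0.2], [[-19.5, -55.6, -3.8], 0.312, 0.2], [[-29.2, -83.3, -5.7], 0.469, 0.2], [[-38.9, -111.1, -7.7], 0.625, 0.2], [[-48.7, -138.9, -9.6], 0.781, 0.2], [[-58.4, -166.7, -11.5], 0.937, 0.2], [[-68.2, -194.4, -13.4], 1.094, 0.2], [[-77.9, -222.2, -15.3], 1.25, 0.2], [[-87.6, -250.0, -17.2], 1.406, 0.2], [[-87.6, -250.0, 16.1], 1.406, 0.2], [[-87.6, -250.0, 49.4], 1.406, 0.2], [[-87.6, -250.0, 82.8], 1.406, 0.2]]
```

send_rows:
  motion:
    - [[0,0,45],0,0]
    - [[0,0,90],0,0]
    - [[0,0,122],0,0]
    - [[0,0,122],0,0]
    - [[0,0,122],0,-1]
    - [[0,0,122],0,-1]
    - [[0,0,122],0,-1]
    - [[0,0,122],0,-1]
    - [[0,0,119],0,-1]
    - [[2.8,0,119],0,-1]
    - [[2.8,0,122.4],0,-1]
    - [[2.8,0,122.4],0,-1]
  newtons: 60

```text
time: 16.23
ee_pos: [0.5386, -0.027, 0.0429]
tcp_rot: [0.213, 3.134, -0.0]
contact_force: [-7.8, 0.9, 15.6]
width: 0.0224
finger_force: 63.2
```

send_rows:
  motion:
    - [[0,0,0],0,-1]
    - [[0,0,0],0,-1]
    - [[0,0,0],0,0]
    - [[0,0,0],0,0]
    - [[0,0,0],0,0]
    - [[0,0,-40],0,0]
    - [[0,0,-80],0,0]
    - [[0,0,-120],0,0]
    - [[0,0,-120],0,0]
    - [[0,0,-120],0,0]
    - [[0,0,-120],0,0]
    - [[0,0,-120],0,0]

```text
time: 17.73
ee_pos: [0.5382, -0.0269, 0.1589]
tcp_rot: [-0.213, -3.132, -0.0]
contact_force: [0.5, -0.0, -1.2]
width: 0.0426
finger_force: 0.0
```

Run:
```python
from h import *
tower('wrist',.058)
sticks()
plan((594.5,-289.5,180,.029,0.2,0),(594.5,-289.5,80,.029,.2,0))
```

```text
wrist tower u,v [ -1.4 -48.2] size 139.3 24.1 ang 0.0 z 57.8
[518. 323.] -1.426 n 2
[ 595.7 -286.7] -1.543 n 1
[593.6 319.7] -1.477 n 2
[439.3 308. ] -1.4 n 1
[ 429.4 -304.6] -1.478 n 2
[354.  333.2] -1.5 n 1
12 [[[-10.1, -28.1, -2.2], 0.156, 0.2], [[-20.2, -56.1, -4.4], 0.312, 0.2], [[-30.3, -84.2, -6.6], 0.469, 0.2], [[-40.4, -112.3, -8.8], 0.625, 0.2], [[-50.5, -140.3, -11.0], 0.781, 0.2], [[-60.6, -168.4, -13.3], 0.937, 0.2], [[-70.6, -196.4, -15.5], 1.094, 0.2], [[-80.7, -224.5, -17.7], 1.25, 0.2], [[-90.8, -252.6, -19.9], 1.406, 0.2], [[-90.8, -252.6, 13.5], 1.406, 0.2], [[-90.9, -252.6, 46.8], 1.406, 0.2], [[-90.9, -252.6, 80.1], 1.406, 0.2]]
  return _methods._mean(a, axis=axis, dtype=dtype,
  ret = ret.dtype.type(ret / rcount)
```

send_rows:
  motion:
    - [[-10,-28,-2],0.156,0.2]
    - [[-20,-56,-4],0.312,0.2]
    - [[-30,-84,-7],0.469,0.2]
    - [[-40,-112,-9],0.625,0.2]
    - [[-50,-140,-11],0.781,0.2]
    - [[-61,-168,-13],0.937,0.2]
    - [[-71,-196,-15],1.094,0.2]
    - [[-81,-225,-18],1.25,0.2]
    - [[-91,-252.6,-20],1.406,0.2]
    - [[-91,-252.6,13],1.406,0.2]
    - [[-91,-252.6,47],1.406,0.2]
    - [[-91,-252.6,80],1.406,0.2]

```text
time: 19.48
ee_pos: [0.5946, -0.2897, 0.0791]
tcp_rot: [-2.189, -2.253, -0.0]
contact_force: [0.2, 0.4, -0.7]
width: 0.0512
finger_force: 0.0
```

send_rows:
  motion:
    - [[0,0,40],0,0.2]
    - [[0,0,71],0,0.2]
    - [[0,0,71],0,0.2]
    - [[0,0,71],0,0.2]
    - [[0,0,71],0,-1]
    - [[0,0,71],0,-1]
    - [[0,0,71],0,-1]
    - [[0,0,71],0,-1]
    - [[0,0,50],0,-1]
    - [[0,0,0],0,-1]
    - [[0,0,-50],0,-1]
    - [[0,0,-80],0,-1]

```text
time: 20.98
ee_pos: [0.5954, -0.2899, 0.1657]
tcp_rot: [2.185, 2.25, 0.002]
contact_force: [1.3, -0.7, -0.4]
width: 0.023
finger_force: 60.7
```

Run:
```python
from h import *
inhand()
plan((554.7,67.6,160,1.435,-1,3))
```

```text
inhand n 16284 off -0.2 ztop(tool) -11.7 slope -0.004
pose [ 596.3 -290.4  169.9] 0.029 w 0.0225 f 60.7 F [-2.   0.3  3.2] t 21.02
12 [[[39.9, -3.5, 0.9], -0.156, -1], [[79.8, -7.0, 1.7], -0.312, -1], [[119.7, -10.4, 2.6], -0.469, -1], [[159.6, -13.9, 3.4], -0.625, -1], [[199.5, -17.4, 4.3], -0.781, -1], [[239.4, -20.9, 5.1], -0.937, -1], [[279.3, -24.3, 6.0], -1.094, -1], [[319.2, -27.8, 6.8], -1.25, -1], [[359.1, -31.3, 7.7], -1.406, -1], [[359.1, -31.3, 7.7], -1.406, -1], [[359.1, -31.3, 7.7], -1.406, -1], [[359.1, -31.3, 7.7], -1.406, -1]]
```

send_rows:
  motion:
    - [[40,-3,1],-0.156,-1]
    - [[80,-7,2],-0.312,-1]
    - [[120,-10,3],-0.469,-1]
    - [[160,-14,3],-0.625,-1]
    - [[199,-17,4],-0.781,-1]
    - [[239,-21,5],-0.937,-1]
    - [[279,-24,6],-1.094,-1]
    - [[319,-28,7],-1.25,-1]
    - [[359,-31,8],-1.406,-1]
    - [[359,-31,8],-1.406,-1]
    - [[359,-31,8],-1.406,-1]

```text
time: 22.4
ee_pos: [0.5533, 0.0681, 0.1527]
tcp_rot: [0.215, 3.134, -0.001]
contact_force: [1.1, -0.7, -0.9]
width: 0.0222
finger_force: 60.7
```

send_rows:
  motion:
    - [[0,0,45],0,-1]
    - [[0,0,90],0,-1]
    - [[0,0,110],0,-1]
    - [[0,0,110],0,-1]
    - [[0,0,110],0,-1]
    - [[0,0,110],0,-1]
    - [[0,0,110],0,-1]

```text
time: 23.28
ee_pos: [0.5536, 0.0683, 0.0427]
tcp_rot: [0.213, 3.134, 0.0]
contact_force: [-1.2, 0.1, -0.3]
width: 0.0228
finger_force: 63.4
```

```bash
cat >> h.py <<'E'
def place(tx,ty,bottom,w):
    """correction shift in tool axes incl. in-hand offset; bottom = mm height of the seat"""
    import io,contextlib
    f=io.StringIO()
    with contextlib.redirect_stdout(f): inhand()
    s=f.getvalue(); print(s.strip()); off=float(s.split("off ")[1].split()[0]); zt=float(s.split("(tool) ")[1].split()[0])
    x=np.array([-np.sin(yaw()),np.cos(yaw())]); t=np.array([tx,ty])-off*x
    z=bottom+24+zt
    print('TCP target',t.round(1),round(z,1),go(t[0]/1000,t[1]/1000,z/1000,w))
E
python3 - <<'E'
from h import *
place(554.7,67.6,34,1.435)
E
```

```text
inhand n 16815 off 0.3 ztop(tool) -17.5 slope -0.003
pose [553.5  68.3  42.6] 1.435 w 0.0226 f 63.4 F [-0.2 -0.2 -1.1] t 23.32
TCP target [555.   67.6] 40.5 ([-1.6, -0.6, 2.1], np.float64(-0.0), 'q6', np.float64(-1.37), 'tilt', np.float64(0.02))
```

send_rows:
  motion:
    - [[-1.6,-0.6,0.5],0,-1]
    - [[-1.6,-0.6,1.8],0,-1]
    - [[-1.6,-0.6,1.8],0,-1]
    - [[-1.6,-0.6,1.8],0,-1]
    - [[-1.6,-0.6,1.8],0,0]
    - [[-1.6,-0.6,1.8],0,0]
    - [[-1.6,-0.6,1.8],0,0]
    - [[-1.6,-0.6,-40],0,0]
    - [[-1.6,-0.6,-80],0,0]
    - [[-1.6,-0.6,-120],0,0]
    - [[-1.6,-0.6,-120],0,0]
    - [[-1.6,-0.6,-120],0,0]

```text
time: 24.82
ee_pos: [0.5546, 0.0676, 0.1617]
tcp_rot: [-0.213, -3.134, 0.0]
contact_force: [0.2, 0.5, -0.1]
width: 0.0428
finger_force: 0.0
```

Run:
```python
from h import *
get_image('top');get_image('top')
for c in('wrist','side'): tower(c,.058)
sticks()
plan((428.9,-306.7,180,.094,0.2,0),(428.9,-306.7,80,.094,.2,0))
```

```text
wrist tower u,v [ -1.3 -47.9] size 139.8 24.8 ang 0.1 z 57.7
wrist tower u,v [-0.5 47.5] size 139.9 24.1 ang 0.5 z 57.9
side tower u,v [-18.1 -46.8] size 26.8 110.7 ang 89.3 z 57.9
side tower u,v [-2.3 48.1] size 141.1 28.2 ang 1.7 z 57.8
[518.  322.2] -1.428 n 2
[ 429.8 -302.8] -1.456 n 2
[355. 334.] -1.5 n 2
[438.2 306.9] -1.401 n 2
[593.6 320.3] -1.476 n 2
12 [[[8.2, -43.1, -2.0], 0.149, 0.2], [[16.4, -86.2, -4.0], 0.298, 0.2], [[24.6, -129.3, -6.0], 0.447, 0.2], [[32.9, -172.4, -8.0], 0.596, 0.2], [[41.1, -215.5, -10.0], 0.745, 0.2], [[49.3, -258.6, -12.1], 0.894, 0.2], [[57.5, -301.7, -14.1], 1.043, 0.2], [[65.7, -344.7, -16.1], 1.192, 0.2], [[73.9, -387.8, -18.1], 1.341, 0.2], [[73.9, -387.8, 15.2], 1.341, 0.2], [[73.9, -387.8, 48.6], 1.341, 0.2], [[73.8, -387.8, 81.9], 1.341, 0.2]]
  return _methods._mean(a, axis=axis, dtype=dtype,
  ret = ret.dtype.type(ret / rcount)
```

send_rows:
  motion:
    - [[8,-43,-2],0.149,0.2]
    - [[16,-86,-4],0.298,0.2]
    - [[25,-129,-6],0.447,0.2]
    - [[33,-172,-8],0.596,0.2]
    - [[41,-215,-10],0.745,0.2]
    - [[49,-259,-12],0.894,0.2]
    - [[57,-302,-14],1.043,0.2]
    - [[66,-345,-16],1.192,0.2]
    - [[74,-388,-18],1.341,0.2]
    - [[74,-388,15],1.341,0.2]
    - [[74,-388,48],1.341,0.2]
    - [[74,-388,82],1.341,0.2]

```text
time: 26.72
ee_pos: [0.4289, -0.3071, 0.0794]
tcp_rot: [2.115, 2.323, 0.0]
contact_force: [1.1, 0.3, -0.7]
width: 0.0513
finger_force: 0.0
```

send_rows:
  motion:
    - [[0,0,40],0,0.2]
    - [[0,0,71],0,0.2]
    - [[0,0,71],0,0.2]
    - [[0,0,71],0,0.2]
    - [[0,0,71],0,-1]
    - [[0,0,71],0,-1]
    - [[0,0,71],0,-1]
    - [[0,0,71],0,-1]
    - [[0,0,50],0,-1]
    - [[0,0,0],0,-1]
    - [[0,0,-50],0,-1]
    - [[0,0,-80],0,-1]

```text
time: 28.22
ee_pos: [0.4295, -0.3073, 0.1638]
tcp_rot: [2.112, 2.321, 0.0]
contact_force: [-0.1, -0.4, -1.4]
width: 0.0225
finger_force: 60.4
```

Run:
```python
from h import *
inhand()
plan((500.6,26.6,160,-.136,-1,3))
```

```text
inhand n 16493 off 1.2 ztop(tool) -12.5 slope -0.006
pose [ 430.5 -308.   167.8] 0.094 w 0.0226 f 60.4 F [ 0.4 -0.2  2.5] t 28.27
11 [[[40.8, 12.6, 0.8], 0.029, -1], [[81.7, 25.3, 1.6], 0.058, -1], [[122.5, 37.9, 2.4], 0.086, -1], [[163.3, 50.6, 3.2], 0.115, -1], [[204.1, 63.2, 4.0], 0.144, -1], [[245.0, 75.9, 4.8], 0.173, -1], [[285.8, 88.5, 5.5], 0.201, -1], [[326.6, 101.2, 6.3], 0.23, -1], [[326.6, 101.2, 6.3], 0.23, -1], [[326.6, 101.2, 6.3], 0.23, -1], [[326.6, 101.2, 6.3], 0.23, -1]]
```

send_rows:
  motion:
    - [[41,13,1],0.03,-1]
    - [[82,25,2],0.058,-1]
    - [[122,38,2],0.086,-1]
    - [[163,51,3],0.115,-1]
    - [[204,63,4],0.144,-1]
    - [[245,76,5],0.173,-1]
    - [[286,88,6],0.201,-1]
    - [[326.5,101,6],0.23,-1]
    - [[326.5,101,6],0.23,-1]
    - [[326.5,101,6],0.23,-1]

```text
time: 29.52
ee_pos: [0.4986, 0.0274, 0.1539]
tcp_rot: [-2.366, -2.066, 0.001]
contact_force: [-0.5, 1.0, -0.7]
width: 0.0228
finger_force: 60.4
```

send_rows:
  motion:
    - [[0,0,45],0,-1]
    - [[0,0,80],0,-1]
    - [[0,0,84],0,-1]
    - [[0,0,84],0,-1]
    - [[0,0,84],0,-1]
    - [[0,0,84],0,-1]
    - [[0,0,84],0,-1]

```text
time: 30.4
ee_pos: [0.4993, 0.0277, 0.0712]
tcp_rot: [2.366, 2.065, 0.002]
contact_force: [0.1, 0.2, -0.2]
width: 0.0224
finger_force: 60.4
```

Run:
```python
from h import *
place(500.6,26.6,58,-.136)
```

```text
inhand n 16493 off 0.3 ztop(tool) -16.6 slope -0.002
pose [499.2  27.7  70.9] -0.136 w 0.0226 f 60.4 F [ 0.6 -0.1 -1.7] t 30.45
TCP target [500.6  26.3] 65.4 ([-1.2, 1.6, 5.5], np.float64(0.0), 'q6', np.float64(0.12), 'tilt', np.float64(0.05))
```

send_rows:
  motion:
    - [[-1.2,1.5,2.5],0,-1]
    - [[-1.2,1.5,5.2],0,-1]
    - [[-1.2,1.5,5.2],0,-1]
    - [[-1.2,1.5,5.2],0,-1]
    - [[-1.2,1.5,5.2],0,0]
    - [[-1.2,1.5,5.2],0,0]
    - [[-1.2,1.5,5.2],0,0]
    - [[-1.2,1.5,-40],0,0]
    - [[-1.2,1.5,-80],0,0]
    - [[-1.2,1.5,-100],0,0]
    - [[-1.2,1.5,-100],0,0]
    - [[-1.2,1.5,-100],0,0]

```text
time: 31.95
ee_pos: [0.4996, 0.0263, 0.1683]
tcp_rot: [-2.366, -2.064, 0.003]
contact_force: [-0.0, 0.8, -0.3]
width: 0.0425
finger_force: 0.0
```

```bash
python3 - <<'E' 2>/dev/null
from h import *
get_image('top');get_image('top')
for c in('wrist','side'): tower(c,.082)
sticks()
plan((354.8,331.2,180,.071,0.2,0),(354.8,331.2,80,.071,.2,0))
E
```

```text
wrist tower u,v [-48.  -0.] size 24.1 140.4 ang 0.1 z 81.8
side tower u,v [-50.1   0.9] size 142.9 25.0 ang 89.9 z 82.2
[355.1 333.7] -1.499 n 2
[593.8 319.5] -1.476 n 2
[438.1 307.4] -1.4 n 2
[518.  322.4] -1.428 n 2
11 [[[35.3, -23.2, -1.2], -0.026, 0.2], [[70.6, -46.3, -2.5], -0.052, 0.2], [[105.9, -69.5, -3.7], -0.078, 0.2], [[141.2, -92.6, -5.0], -0.103, 0.2], [[176.5, -115.8, -6.2], -0.129, 0.2], [[211.8, -139.0, -7.5], -0.155, 0.2], [[247.1, -162.1, -8.7], -0.181, 0.2], [[282.4, -185.3, -9.9], -0.207, 0.2], [[282.4, -185.3, 23.4], -0.207, 0.2], [[282.4, -185.2, 56.7], -0.207, 0.2], [[282.4, -185.2, 90.1], -0.207, 0.2]]
```

send_rows:
  motion:
    - [[35,-23,-1],-0.026,0.2]
    - [[71,-46,-2],-0.052,0.2]
    - [[106,-69,-4],-0.078,0.2]
    - [[141,-93,-5],-0.103,0.2]
    - [[176,-116,-6],-0.129,0.2]
    - [[212,-139,-7],-0.155,0.2]
    - [[247,-162,-9],-0.181,0.2]
    - [[282.5,-185,-10],-0.207,0.2]
    - [[282.5,-185,23],-0.207,0.2]
    - [[282.5,-185,57],-0.207,0.2]
    - [[282.5,-185,90],-0.207,0.2]

```text
time: 33.72
ee_pos: [0.355, 0.3314, 0.0793]
tcp_rot: [2.141, 2.299, 0.0]
contact_force: [0.1, -0.0, -0.4]
width: 0.0513
finger_force: 0.0
```

send_rows:
  motion:
    - [[0,0,40],0,0.2]
    - [[0,0,71],0,0.2]
    - [[0,0,71],0,0.2]
    - [[0,0,71],0,0.2]
    - [[0,0,71],0,-1]
    - [[0,0,71],0,-1]
    - [[0,0,71],0,-1]
    - [[0,0,71],0,-1]
    - [[0,0,50],0,-1]
    - [[0,0,0],0,-1]
    - [[0,0,-50],0,-1]
    - [[0,0,-80],0,-1]

```text
time: 35.22
ee_pos: [0.3558, 0.3317, 0.1638]
tcp_rot: [2.141, 2.299, 0.006]
contact_force: [0.5, 1.0, -0.3]
width: 0.0226
finger_force: 60.3
```

Run:
```python
from h import *
inhand()
plan((595.8,13.5,165,-.136,-1,2))
```

```text
inhand n 16493 off -0.5 ztop(tool) -12.5 slope 0.005
pose [356.7 332.5 167.7] 0.071 w 0.0224 f 60.3 F [-0.1 -0.2  2.2] t 35.27
11 [[[-37.2, 24.0, 0.3], 0.023, -1], [[-74.5, 48.0, 0.6], 0.046, -1], [[-111.7, 71.9, 0.8], 0.069, -1], [[-149.0, 95.9, 1.1], 0.092, -1], [[-186.2, 119.9, 1.4], 0.115, -1], [[-223.5, 143.9, 1.7], 0.138, -1], [[-260.7, 167.9, 2.0], 0.161, -1], [[-297.9, 191.9, 2.3], 0.184, -1], [[-335.2, 215.8, 2.5], 0.207, -1], [[-335.2, 215.8, 2.5], 0.207, -1], [[-335.2, 215.8, 2.5], 0.207, -1]]
```

send_rows:
  motion:
    - [[-37,24,0],0.023,-1]
    - [[-74,48,1],0.046,-1]
    - [[-112,72,1],0.069,-1]
    - [[-149,96,1],0.092,-1]
    - [[-186,120,1],0.115,-1]
    - [[-223,144,2],0.138,-1]
    - [[-261,168,2],0.161,-1]
    - [[-298,192,2],0.184,-1]
    - [[-335,216,2],0.207,-1]
    - [[-335,216,2],0.207,-1]
    - [[-335,216,2],0.207,-1]

```text
time: 36.65
ee_pos: [0.594, 0.0128, 0.1577]
tcp_rot: [-2.366, -2.065, 0.001]
contact_force: [-0.5, 0.7, -0.3]
width: 0.0228
finger_force: 60.3
```

send_rows:
  motion:
    - [[0,0,45],0,-1]
    - [[0,0,80],0,-1]
    - [[0,0,88],0,-1]
    - [[0,0,88],0,-1]
    - [[0,0,88],0,-1]
    - [[0,0,88],0,-1]
    - [[0,0,88],0,-1]

```text
time: 37.52
ee_pos: [0.5949, 0.0124, 0.0714]
tcp_rot: [2.367, 2.065, 0.002]
contact_force: [0.5, -0.5, -0.4]
width: 0.0227
finger_force: 60.3
```

Run:
```python
from h import *
place(595.8,13.5,58,-.136)
```

```text
inhand n 16493 off 0.3 ztop(tool) -16.7 slope 0.002
pose [594.8  12.4  71.1] -0.136 w 0.0223 f 60.3 F [-0.2 -0.3 -0.8] t 37.58
TCP target [595.8  13.2] 65.3 ([0.9, 0.9, 5.8], np.float64(-0.0), 'q6', np.float64(0.1), 'tilt', np.float64(0.06))
```

send_rows:
  motion:
    - [[0.9,0.9,2.5],0,-1]
    - [[0.9,0.9,5.5],0,-1]
    - [[0.9,0.9,5.5],0,-1]
    - [[0.9,0.9,5.5],0,-1]
    - [[0.9,0.9,5.5],0,0]
    - [[0.9,0.9,5.5],0,0]
    - [[0.9,0.9,5.5],0,0]
    - [[0.9,0.9,-40],0,0]
    - [[0.9,0.9,-80],0,0]
    - [[0.9,0.9,-100],0,0]
    - [[0.9,0.9,-100],0,0]
    - [[0.9,0.9,-100],0,0]

```text
time: 39.08
ee_pos: [0.5948, 0.0132, 0.168]
tcp_rot: [-2.366, -2.064, 0.004]
contact_force: [-0.5, 0.5, 0.1]
width: 0.0431
finger_force: 0.0
```

```bash
python3 - <<'E' 2>/dev/null
from h import *
get_image('top');get_image('top')
for c in('wrist','side'): tower(c,.082)
sticks()
plan((437.8,304.6,180,.171,0.2,0),(437.8,304.6,80,.171,.2,0))
E
```

```text
wrist tower u,v [-47.7  -0.1] size 24.8 140.4 ang 0.0 z 81.8
wrist tower u,v [48.2  0.2] size 24.0 139.8 ang 0.1 z 81.8
side tower u,v [45.6  1.4] size 142.0 24.9 ang 89.7 z 81.9
side tower u,v [-50.5   1.5] size 142.4 24.5 ang 90.0 z 82.1
[517.5 323.2] -1.428 n 2
[438.1 307.6] -1.4 n 2
[593.6 319.6] -1.474 n 2
11 [[[33.4, -24.4, -1.2], -0.038, 0.2], [[66.8, -48.9, -2.5], -0.077, 0.2], [[100.2, -73.3, -3.7], -0.115, 0.2], [[133.7, -97.8, -5.0], -0.154, 0.2], [[167.1, -122.2, -6.2], -0.192, 0.2], [[200.5, -146.7, -7.5], -0.23, 0.2], [[233.9, -171.1, -8.7], -0.269, 0.2], [[267.3, -195.6, -10.0], -0.307, 0.2], [[267.3, -195.6, 23.4], -0.307, 0.2], [[267.3, -195.5, 56.7], -0.307, 0.2], [[267.3, -195.5, 90.0], -0.307, 0.2]]
```

send_rows:
  motion:
    - [[33,-24,-1],-0.038,0.2]
    - [[67,-49,-2],-0.077,0.2]
    - [[100,-73,-4],-0.115,0.2]
    - [[134,-98,-5],-0.154,0.2]
    - [[167,-122,-6],-0.192,0.2]
    - [[200,-147,-7],-0.23,0.2]
    - [[234,-171,-9],-0.269,0.2]
    - [[267,-195.5,-10],-0.307,0.2]
    - [[267,-195.5,23],-0.307,0.2]
    - [[267,-195.5,57],-0.307,0.2]
    - [[267,-195.5,90],-0.307,0.2]

```text
time: 40.85
ee_pos: [0.4378, 0.3045, 0.0794]
tcp_rot: [2.023, 2.403, 0.001]
contact_force: [-0.7, 0.1, 0.2]
width: 0.0514
finger_force: 0.0
```

send_rows:
  motion:
    - [[0,0,40],0,0.2]
    - [[0,0,71],0,0.2]
    - [[0,0,71],0,0.2]
    - [[0,0,71],0,0.2]
    - [[0,0,71],0,-1]
    - [[0,0,71],0,-1]
    - [[0,0,71],0,-1]
    - [[0,0,71],0,-1]
    - [[0,0,50],0,-1]
    - [[0,0,0],0,-1]
    - [[0,0,-50],0,-1]
    - [[0,0,-100],0,-1]

```text
time: 42.35
ee_pos: [0.4377, 0.3041, 0.1821]
tcp_rot: [2.024, 2.403, 0.0]
contact_force: [1.0, 0.5, -0.5]
width: 0.0225
finger_force: 60.4
```

Run:
```python
from h import *
inhand()
plan((541.7,-27.5,185,1.435,-1,2))
```

```text
inhand n 16538 off -0.1 ztop(tool) -7.8 slope 0.006
pose [439.7 305.3 190.6] 0.171 w 0.0229 f 60.5 F [-0.1 -0.1  3.7] t 42.4
10 [[[-43.2, 5.5, 0.6], -0.158, -1], [[-86.3, 10.9, 1.2], -0.316, -1], [[-129.5, 16.4, 1.7], -0.474, -1], [[-172.7, 21.9, 2.3], -0.632, -1], [[-215.9, 27.4, 2.9], -0.79, -1], [[-259.0, 32.8, 3.5], -0.948, -1], [[-302.2, 38.3, 4.0], -1.106, -1], [[-345.4, 43.8, 4.6], -1.264, -1], [[-345.4, 43.8, 4.6], -1.264, -1], [[-345.4, 43.8, 4.6], -1.264, -1]]
```

send_rows:
  motion:
    - [[-43,5,0],-0.158,-1]
    - [[-86,11,0],-0.316,-1]
    - [[-130,16,0],-0.474,-1]
    - [[-173,22,0],-0.632,-1]
    - [[-216,27,0],-0.79,-1]
    - [[-259,33,0],-0.948,-1]
    - [[-302,38,0],-1.106,-1]
    - [[-345,44,0],-1.264,-1]
    - [[-345,44,0],-1.264,-1]
    - [[-345,44,0],-1.264,-1]

```text
time: 43.65
ee_pos: [0.5398, -0.0279, 0.1802]
tcp_rot: [-0.216, -3.134, -0.001]
contact_force: [0.0, 0.5, -0.7]
width: 0.0226
finger_force: 60.4
```

send_rows:
  motion:
    - [[0,0,45],0,-1]
    - [[0,0,75],0,-1]
    - [[0,0,80],0,-1]
    - [[0,0,80],0,-1]
    - [[0,0,80],0,-1]
    - [[0,0,80],0,-1]
    - [[0,0,80],0,-1]

```text
time: 44.52
ee_pos: [0.5404, -0.0283, 0.1012]
tcp_rot: [0.213, 3.133, -0.0]
contact_force: [-0.2, -0.0, -1.2]
width: 0.0226
finger_force: 60.4
```

Run:
```python
from h import *
place(541.7,-27.5,82,1.435)
```

```text
inhand n 16566 off 1.3 ztop(tool) -16.5 slope 0.002
pose [540.3 -28.3 100.9] 1.435 w 0.0226 f 60.4 F [ 0.3 -0.  -0.8] t 44.58
TCP target [543.  -27.7] 89.5 ([-2.6, 1.0, 11.4], np.float64(-0.0), 'q6', np.float64(-1.55), 'tilt', np.float64(0.05))
```

send_rows:
  motion:
    - [[-2.6,1,6],0,-1]
    - [[-2.6,1,11],0,-1]
    - [[-2.6,1,11],0,-1]
    - [[-2.6,1,11],0,-1]
    - [[-2.6,1,11],0,0]
    - [[-2.6,1,11],0,0]
    - [[-2.6,1,11],0,0]
    - [[-2.6,1,-40],0,0]
    - [[-2.6,1,-80],0,0]
    - [[-2.6,1,-100],0,0]
    - [[-2.6,1,-100],0,0]
    - [[-2.6,1,-100],0,0]

```text
time: 46.08
ee_pos: [0.5421, -0.0275, 0.1981]
tcp_rot: [-0.213, -3.131, -0.0]
contact_force: [-0.2, 1.2, 0.1]
width: 0.0429
finger_force: 0.0
```

```bash
python3 - <<'E' 2>/dev/null
from h import *
get_image('top');get_image('top')
for c in('wrist','side'): tower(c,.106)
sticks()
plan((517.8,320.2,180,.143,0.2,0),(517.8,320.2,80,.143,.2,0))
E
```

```text
wrist tower u,v [ -0.2 -48.4] size 140.3 24.1 ang 0.0 z 105.8
side tower u,v [ -2.1 -47.3] size 27.1 140.0 ang 89.8 z 105.8
[593.8 319.5] -1.477 n 2
[517.8 322.8] -1.424 n 2
11 [[[9.0, 42.6, 2.5], 0.162, 0.2], [[17.9, 85.3, 5.0], 0.323, 0.2], [[26.9, 127.9, 7.5], 0.485, 0.2], [[35.8, 170.6, 10.0], 0.646, 0.2], [[44.8, 213.2, 12.5], 0.808, 0.2], [[53.7, 255.9, 15.0], 0.969, 0.2], [[62.7, 298.5, 17.5], 1.131, 0.2], [[71.7, 341.2, 20.0], 1.292, 0.2], [[71.6, 341.2, 53.3], 1.292, 0.2], [[71.6, 341.2, 86.7], 1.292, 0.2], [[71.6, 341.2, 120.0], 1.292, 0.2]]
```

send_rows:
  motion:
    - [[9,43,2],0.162,0.2]
    - [[18,85,5],0.323,0.2]
    - [[27,128,7],0.485,0.2]
    - [[36,171,10],0.646,0.2]
    - [[45,213,12],0.808,0.2]
    - [[54,256,15],0.969,0.2]
    - [[63,298,17],1.131,0.2]
    - [[71.6,341,20],1.292,0.2]
    - [[71.6,341,53],1.292,0.2]
    - [[71.6,341,87],1.292,0.2]
    - [[71.6,341,120],1.292,0.2]

```text
time: 47.85
ee_pos: [0.5178, 0.3202, 0.0792]
tcp_rot: [-2.057, -2.375, 0.0]
contact_force: [0.2, 0.6, -0.0]
width: 0.0512
finger_force: 0.0
```

send_rows:
  motion:
    - [[0,0,40],0,0.2]
    - [[0,0,71],0,0.2]
    - [[0,0,71],0,0.2]
    - [[0,0,71],0,0.2]
    - [[0,0,71],0,-1]
    - [[0,0,71],0,-1]
    - [[0,0,71],0,-1]
    - [[0,0,71],0,-1]
    - [[0,0,50],0,-1]
    - [[0,0,0],0,-1]
    - [[0,0,-50],0,-1]
    - [[0,0,-100],0,-1]

```text
time: 49.35
ee_pos: [0.5177, 0.3199, 0.1833]
tcp_rot: [2.057, 2.374, 0.001]
contact_force: [0.7, 0.3, -0.9]
width: 0.0228
finger_force: 60.5
```

Run:
```python
from h import *
inhand()
plan((554.7,67.6,185,1.435,-1,2))
```

```text
inhand n 16373 off -0.7 ztop(tool) -7.1 slope 0.005
pose [519.6 320.9 192.3] 0.143 w 0.0225 f 60.6 F [-0.2 -0.4  5.6] t 49.4
10 [[[-32.0, -0.2, 0.8], -0.161, -1], [[-63.9, -0.4, 1.5], -0.323, -1], [[-95.9, -0.6, 2.3], -0.484, -1], [[-127.9, -0.7, 3.1], -0.646, -1], [[-159.8, -0.9, 3.8], -0.807, -1], [[-191.8, -1.1, 4.6], -0.969, -1], [[-223.8, -1.3, 5.4], -1.13, -1], [[-255.7, -1.5, 6.2], -1.292, -1], [[-255.7, -1.5, 6.2], -1.292, -1], [[-255.7, -1.5, 6.2], -1.292, -1]]
```

send_rows:
  motion:
    - [[-32,0,0],-0.161,-1]
    - [[-64,0,0],-0.323,-1]
    - [[-96,0,0],-0.484,-1]
    - [[-128,-1,0],-0.646,-1]
    - [[-160,-1,0],-0.807,-1]
    - [[-192,-1,0],-0.969,-1]
    - [[-224,-1,0],-1.13,-1]
    - [[-256,-1,0],-1.292,-1]
    - [[-256,-1,0],-1.292,-1]
    - [[-256,-1,0],-1.292,-1]

```text
time: 50.65
ee_pos: [0.5534, 0.0668, 0.181]
tcp_rot: [0.216, 3.134, 0.001]
contact_force: [-0.4, -0.3, -0.2]
width: 0.0222
finger_force: 60.5
```

send_rows:
  motion:
    - [[0,0,45],0,-1]
    - [[0,0,75],0,-1]
    - [[0,0,82],0,-1]
    - [[0,0,82],0,-1]
    - [[0,0,82],0,-1]
    - [[0,0,82],0,-1]
    - [[0,0,82],0,-1]

```text
time: 51.52
ee_pos: [0.5538, 0.0665, 0.0992]
tcp_rot: [0.213, 3.133, 0.0]
contact_force: [0.3, 0.1, -0.5]
width: 0.0224
finger_force: 60.5
```

Run:
```python
from h import *
place(554.7,67.6,82,1.435)
```

```text
inhand n 16438 off 0.6 ztop(tool) -16.4 slope 0.002
pose [553.7  66.4  99. ] 1.435 w 0.0225 f 60.5 F [-0.2  0.8 -1.3] t 51.58
TCP target [555.3  67.5] 89.6 ([-1.4, 1.3, 9.4], np.float64(-0.0), 'q6', np.float64(-1.38), 'tilt', np.float64(0.05))
```

send_rows:
  motion:
    - [[-1.4,1.2,5],0,-1]
    - [[-1.4,1.2,9.1],0,-1]
    - [[-1.4,1.2,9.1],0,-1]
    - [[-1.4,1.2,9.1],0,-1]
    - [[-1.4,1.2,9.1],0,0]
    - [[-1.4,1.2,9.1],0,0]
    - [[-1.4,1.2,9.1],0,0]
    - [[-1.4,1.2,-40],0,0]
    - [[-1.4,1.2,-80],0,0]
    - [[-1.4,1.2,-100],0,0]
    - [[-1.4,1.2,-100],0,0]
    - [[-1.4,1.2,-100],0,0]

```text
time: 53.08
ee_pos: [0.5544, 0.0674, 0.1961]
tcp_rot: [-0.213, -3.131, 0.001]
contact_force: [0.1, -0.6, -0.8]
width: 0.0431
finger_force: 0.0
```

```bash
python3 - <<'E' 2>/dev/null
from h import *
get_image('top');get_image('top')
for c in('wrist','side'): tower(c,.106)
sticks()
plan((593.7,317,180,.094,0.2,0),(593.7,317,80,.094,.2,0))
E
```

```text
wrist tower u,v [ -0.2 -48.2] size 25.1 140.3 ang 89.6 z 105.7
wrist tower u,v [-0.6 47.5] size 139.9 24.1 ang 0.0 z 105.8
side tower u,v [-17.1 -48. ] size 29.0 111.0 ang 89.7 z 105.9
side tower u,v [-2.7 48.8] size 27.3 139.6 ang 89.8 z 105.9
[593.3 323. ] -1.476 n 2
11 [[[-0.6, 31.6, 2.2], 0.168, 0.2], [[-1.2, 63.1, 4.5], 0.335, 0.2], [[-1.8, 94.7, 6.7], 0.503, 0.2], [[-2.3, 126.3, 9.0], 0.671, 0.2], [[-2.9, 157.8, 11.2], 0.838, 0.2], [[-3.5, 189.4, 13.5], 1.006, 0.2], [[-4.1, 220.9, 15.7], 1.173, 0.2], [[-4.7, 252.5, 17.9], 1.341, 0.2], [[-4.7, 252.5, 51.3], 1.341, 0.2], [[-4.7, 252.5, 84.6], 1.341, 0.2], [[-4.8, 252.5, 117.9], 1.341, 0.2]]
```

send_rows:
  motion:
    - [[0,32,2],0.168,0.2]
    - [[-1,63,4],0.335,0.2]
    - [[-2,95,7],0.503,0.2]
    - [[-2,126,9],0.671,0.2]
    - [[-3,158,11],0.838,0.2]
    - [[-3,189,13],1.006,0.2]
    - [[-4,221,16],1.173,0.2]
    - [[-4.5,252.5,18],1.341,0.2]
    - [[-4.5,252.5,51],1.341,0.2]
    - [[-4.5,252.5,85],1.341,0.2]
    - [[-4.5,252.5,118],1.341,0.2]

```text
time: 54.85
ee_pos: [0.5935, 0.3172, 0.0791]
tcp_rot: [-2.114, -2.324, 0.0]
contact_force: [0.9, -0.6, 0.4]
width: 0.0511
finger_force: 0.0
```

send_rows:
  motion:
    - [[0,0,40],0,0.2]
    - [[0,0,71],0,0.2]
    - [[0,0,71],0,0.2]
    - [[0,0,71],0,0.2]
    - [[0,0,71],0,-1]
    - [[0,0,71],0,-1]
    - [[0,0,71],0,-1]
    - [[0,0,71],0,-1]
    - [[0,0,50],0,-1]
    - [[0,0,0],0,-1]
    - [[0,0,-50],0,-1]
    - [[0,0,-120],0,-1]

```text
time: 56.35
ee_pos: [0.5928, 0.3167, 0.1944]
tcp_rot: [-2.114, -2.323, 0.003]
contact_force: [1.2, 0.7, -0.6]
width: 0.0231
finger_force: 60.9
```

Run:
```python
from h import *
inhand()
plan((500.6,26.6,205,-.136,-1,2))
```

```text
inhand n 16290 off -0.9 ztop(tool) -3.4 slope 0.007
pose [595.1 317.7 206.9] 0.094 w 0.0229 f 61.0 F [-1.8 -0.2  6.6] t 56.4
9 [[[-40.1, -17.3, -0.2], 0.033, -1], [[-80.3, -34.7, -0.3], 0.066, -1], [[-120.4, -52.0, -0.5], 0.099, -1], [[-160.5, -69.4, -0.6], 0.131, -1], [[-200.7, -86.7, -0.8], 0.164, -1], [[-240.8, -104.1, -0.9], 0.197, -1], [[-281.0, -121.4, -1.1], 0.23, -1], [[-281.0, -121.4, -1.1], 0.23, -1], [[-281.0, -121.4, -1.1], 0.23, -1]]
```

send_rows:
  motion:
    - [[-40,-17,0],0.033,-1]
    - [[-80,-35,0],0.066,-1]
    - [[-120,-52,0],0.099,-1]
    - [[-160,-69,0],0.131,-1]
    - [[-201,-87,0],0.164,-1]
    - [[-241,-104,0],0.197,-1]
    - [[-280,-120,0],0.23,-1]
    - [[-280,-120,0],0.23,-1]
    - [[-280,-120,0],0.23,-1]

```text
time: 57.52
ee_pos: [0.5006, 0.0273, 0.1937]
tcp_rot: [2.367, 2.065, 0.002]
contact_force: [0.0, 0.3, -0.9]
width: 0.0225
finger_force: 60.9
```

send_rows:
  motion:
    - [[0,0,45],0,-1]
    - [[0,0,70],0,-1]
    - [[0,0,77],0,-1]
    - [[0,0,77],0,-1]
    - [[0,0,77],0,-1]
    - [[0,0,77],0,-1]
    - [[0,0,77],0,-1]

```text
time: 58.4
ee_pos: [0.5007, 0.0269, 0.1165]
tcp_rot: [2.367, 2.065, 0.001]
contact_force: [0.8, -0.6, -0.5]
width: 0.0225
finger_force: 61.0
```

Run:
```python
from h import *
place(500.6,26.6,106,-.136)
```

```text
inhand n 16468 off -0.1 ztop(tool) -16.1 slope 0.001
pose [500.6  26.9 116.3] -0.136 w 0.0223 f 61.0 F [ 0.2  0.4 -0.5] t 58.45
TCP target [500.6  26.7] 113.9 ([-0.2, -0.0, 2.4], np.float64(-0.0), 'q6', np.float64(0.12), 'tilt', np.float64(0.04))
```

send_rows:
  motion:
    - [[0,0,1],0,-1]
    - [[0,0,2.1],0,-1]
    - [[0,0,2.1],0,-1]
    - [[0,0,2.1],0,-1]
    - [[0,0,2.1],0,0]
    - [[0,0,2.1],0,0]
    - [[0,0,2.1],0,0]
    - [[0,0,-40],0,0]
    - [[0,0,-80],0,0]
    - [[0,0,-120],0,0]
    - [[0,0,-120],0,0]
    - [[0,0,-120],0,0]

```text
time: 59.95
ee_pos: [0.5004, 0.027, 0.2352]
tcp_rot: [-2.367, -2.065, 0.001]
contact_force: [0.0, -0.9, -0.8]
width: 0.0425
finger_force: 0.0
```

send_rows:
  motion:
    - [[0,25,0],0,0]
    - [[0,45,-10],0,0]
    - [[0,45,-20],0,0]
    - [[0,45,-20],0,0]
    - [[0,45,-20],0,0]
    - [[0,45,-20],0,0]

```text
time: 60.7
ee_pos: [0.5446, 0.021, 0.2556]
tcp_rot: [-2.367, -2.065, 0.0]
contact_force: [0.7, -0.1, 0.6]
width: 0.0427
finger_force: 0.0
```

```bash
python3 - <<'E' 2>/dev/null
from h import *
get_image('top');get_image('top')
for z in(.130,.106,.082,.058): tower('wrist',z)
im,W=cloud('wrist'); cv2.imwrite('pics/end_w.png',im[:,:,::-1]); cv2.imwrite('pics/end_s.png',get_image('side')[0][:,:,::-1])
r=np.hypot(W[...,0]-C[0],W[...,1]-C[1]); a=np.arctan2(W[...,1]-C[1],W[...,0]-C[0])
m=(r>.11)&(r<.14)&(abs(W[...,2]-.048)<.005)&(abs(a)<.5); print('tab',a[m].mean(),m.sum())
sticks(); print(get_obs()['time'])
E
```

```text
wrist tower u,v [-48.    0.7] size 24.5 139.6 ang 0.2 z 129.8
wrist tower u,v [ 5.7 53.2] size 128.3 34.5 ang 0.0 z 105.8
wrist tower u,v [-67.3  47.6] size 5.3 23.4 ang 0.5 z 105.8
wrist tower u,v [ 16.8 -43.1] size 106.0 41.4 ang 0.6 z 105.7
wrist tower u,v [ 4.4 64.7] size 126.6 10.9 ang 0.1 z 82.0
wrist tower u,v [15.  -3.4] size 107.9 70.3 ang 0.1 z 81.9
wrist tower u,v [ 0.1 60.3] size 72.5 5.5 ang 1.5 z 57.2
wrist tower u,v [  0.3 -39.6] size 72.7 14.6 ang 2.5 z 57.6
tab -0.12491728044967614 352
61.3
```

View pics/end_s.png

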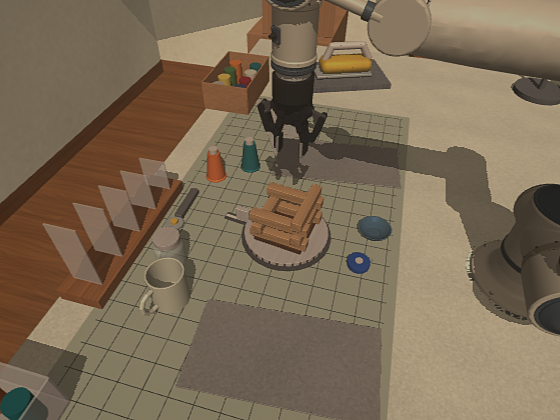

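View pics/end_w.png

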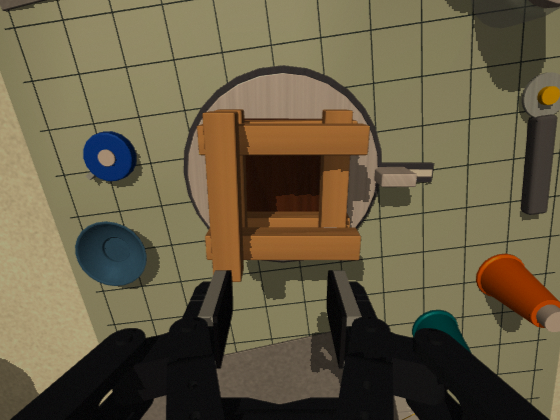

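The side view shows the four-layer tower at about (287,215), both boards empty, and the cones, jar and mug upright. The wrist view shows the top stick at about (222,195) and the collar tab in line with the tongue at about (403,174).

```bash
python3 -c "
from workcell import *
print(job_done())"
```

```text
the job is handed in; nothing more can be done
None
```

The collar is locked within about 0.01 rad of the mark, and all seven sticks present stand in a 2-2-2-1 cross-stacked tower within about 1.5 mm of their measured places; the bystanders are upright, and the job was handed in at about 61 s.

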